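# Find the heat sink with the slotted foot

## Task

Two look-alike finned heat sinks stand on end on the bench; one of them has a slot milled into its foot, hidden underneath. Tip the heat sinks over onto their sides on the bench until you have found the slotted one, then pick it up and lower it, without dropping it, into the shallow black tray so that it lies flat on its side on the tray floor. The plain one stays on the bench, out of the tray, standing or lying.

Things in the scene. Friction and masses are not known exactly. Their poses are not given: they have to be found in the camera images.
- sink_slotted: heat sink to be found: aluminium block, shallow vertical fins on two faces, 32 mm (own x, across the fins) by 38 mm (own y, flat sides) by 70 mm (own z), 0.15 kg, loose. Starts standing upright on the bench, own z up; the foot (-z end) has a pocket 14 by 26 mm, 9 mm deep. Origin at the centre of the block: 35 mm above the bench when standing, 16 mm when lying on a finned face
- sink_plain: the other heat sink: same size, weight, look, origin and axes, but a plain flat foot; either may stand in either place. At the start own x of both points away from the robot, 0.25 to 0.65 rad to the right of world +x. Pushed level along own x near the top, either topples and then lies with its 70 mm length along the push, foot towards the pusher
- tray: shallow open black tray, fixed to the bench, outside 104 mm (own x) by 92 mm (own y) by 18 mm high, inside 96 by 84 mm, walls and floor 4 mm thick. Origin at the centre of its underside on the bench, own z up
Things that resemble listed ones, but are neither listed nor needed, are in the scene too. What is shaped like the sink_plain but blue, orange or yellow is not meant.

How it is judged:
By the outcome, as a careful person would: the job done as asked, in the order asked, and still so for the second after the job is handed in, with the robot touching nothing.
It also fails if it takes over 54 s, if anything falls off the work surface, if the arm or the gripper's body presses on something with over 40 N, if the wrist force passes 120 N, or if a joint passes its speed limit or range.

## Robot

A 6-joint arm with a two-finger parallel gripper is mounted at the origin on the work surface; the furniture and walls round the work are solid. World frame = base frame: x ahead of the robot, y to its left, z up, the work surface at z = 0. Lengths are in mm, angles in degrees, forces in N, time in s.
With the tool pointing down it reaches from about 375 to 825 mm from the base axis. Payload 5.5 kg.
Tool frame: the origin (TCP) lies at the very end of the fingers, on their centre line; the grasp point (between the pads) lies 19 mm behind it; z points along the fingers, y is the line along which they close (so a half turn about z gives the same grasp; the last joint's range is limited). The gripper opens to 85 mm and grips with 20 to 120 N. Pads are 22 mm wide; open, the fingers measure 114 mm over their backs; the gripper's body (76 mm by 85 mm) begins 54 mm behind the grasp point. The pads swing forward as they close: fully open they stand 13 mm farther back than shut.
Start: joints at [-64.171, 17.962, -2.699, 69.339, 0, 90], TCP at [261.408, -540.056, 231.299] pointing down, gripper open.
Joint ranges: [-152.73, 152.73], [-39.44, 99.34], [-58.76, 71.6], [-118.89, 123.64], [-81.53, 83.1], [-180, 180]. Speed limits (degrees/s): [136.94, 136.94, 172.46, 180, 180, 180].

## Interface

Orientations are given as a 3x3 rotation matrix whose columns are the frame's x, y, z axes.
In Python, from rig import arm, read_camera, calibration gives the robot as it stands. The module is installed in compiled form; this text tells all that it offers.
- The arm moves only by the shell command python3 -m handwheel 'ROWS' [FORCE]. ROWS is text: rows parted by semicolons, each of 7 numbers parted by spaces: the shift along the world's x, y, z each as a share of 200 mm, from -1 to 1, then the turn, a rotation vector about the world's x, y, z each as a share of pi rad, from -1 to 1, then the opening, from 0 (shut) to 1 (fully open). In form: x y z wx wy wz gripper; .... A call has 1 to 20 rows; each row is the pose to reach, as a shift and turn from the pose commanded when the call began, turning the shorter way round; what a row does not reach only later rows make up. A row lasts 1/12 s, in which the tool goes at most 41.7 mm and 7.16 degrees, less where a joint would pass 70% of its speed; a pose out of reach is approached as far as the arm can. A call with a number of a shift or a turn outside -1 to 1 is refused whole. A call with a gripper value outside its range is refused whole. The fingers move at their own pace and stop on an object; FORCE is the grip in N (left out, the last holds). Time passes only in rows, so rows that repeat a pose let the fingers close. It gives the time, the measured TCP pose, the force, the opening and the grip force at its end, in the units of the state.
- arm.state(): the state, without advancing time (a new reading comes with each control period).
- read_camera(name): name is "side" or "top"; returns (picture, depth): 420x560x3 uint8, red, green, blue; 420x560 float32, mm along the optical axis (not along the pixel's ray), 0 where there is no reading.
- calibration(name): a dict with "intrinsics" (3x3 intrinsics, pixels), "position" and "orientation" of the camera in the world. Camera axes: x right, y down, z forward; pixel columns grow to the right and rows downward; lengths in mm; the calibration is good to about 2 mm. A picture is of the moment at which its call begins. calibration takes no time and is no camera call.
- arm.finish_job(): hands the job in; it is judged then, once.
The state is a dict: "time": time; "joint_positions": joint angles; "joint_vel": joint speeds; "tau": joint torques, N m; "position": TCP position; "ee_rot": TCP orientation; "wrist_force": force on the tool from outside, world axes, zero at the start; "moment": the same for the moment, N m; "grip_width": opening from 0.0 (shut) to 1.0 (fully open); "finger_force": force on a finger pad.
Only numpy, scipy, OpenCV 4.12 (cv2) and the standard library are available. Lean on these libraries where they do the work, as an engineer would, in place of code of your own. Each camera call takes 0.05 s, during which the arm holds its last target. There are 200 camera calls.

## Working session

There is one attempt and no reset: what is moved stays moved. The work goes in short steps, Python scripts to look and compute and a shell command to move; the robot and the scene stay as the last step left them, time stands still between calls to the robot, and variables do not carry over. Pictures are saved under pics/ and viewed, at most 10 in all, crops included, and the job is handed in when it is done.

```bash
mkdir -p pics; cat > h.py <<'E'
import numpy as np, cv2
from rig import arm, read_camera, calibration
def snap(name, fn=None):
    p,d=read_camera(name)
    if fn: cv2.imwrite('pics/'+fn, cv2.cvtColor(p,cv2.COLOR_RGB2BGR))
    c=calibration(name); K=np.array(c["intrinsics"]); R=np.array(c["orientation"]); t=np.array(c["position"])
    v,u=np.mgrid[0:d.shape[0],0:d.shape[1]]
    P=np.stack([(u-K[0,2])/K[0,0]*d,(v-K[1,2])/K[1,1]*d,d],-1)@R.T+t
    P[d<=0]=np.nan
    return p,d,P
E
python3 - <<'E'
from h import *
out=[]
for n in("top","side"):
    p,d,P=snap(n,n+'0.png'); np.savez(n+'0.npz',p=p,P=P); print(n,calibration(n))
print(arm.state())
E
```

```text
top {'intrinsics': array([[404.35943619,   0.        , 275.84007617],
       [  0.        , 404.35943619, 208.92686032],
       [  0.        ,   0.        ,   1.        ]]), 'position': array([ 263.31219943, -158.87009528,  887.60941254]), 'orientation': array([[-2.17933064e-03, -9.89270892e-01,  1.46076532e-01],
       [-9.99997522e-01,  2.22240445e-03,  1.31676145e-04],
       [-4.54904514e-04, -1.46075883e-01, -9.89273283e-01]])}
side {'intrinsics': array([[450.24228143,   0.        , 275.15028376],
       [  0.        , 450.24228143, 215.80514314],
       [  0.        ,   0.        ,   1.        ]]), 'position': array([406.25862228, 528.50602702, 532.13270657]), 'orientation': array([[-0.99894811,  0.03942796, -0.02341172],
       [ 0.04116235,  0.5460447 , -0.83674419],
       [-0.02020727, -0.83682771, -0.54709327]])}
{'time': 0.1, 'joint_positions': array([-6.41714423e+01,  1.79992442e+01, -2.74901699e+00,  6.93362253e+01,
        1.37333736e-04,  9.00000633e+01]), 'joint_vel': array([-0.0501002 , -0.19911695,  0.15186811,  0.01118951, -0.11181166,
        0.05848083]), 'tau': array([ 9.57159427e-04, -5.40768635e+01,  3.40540910e+01,  1.11523256e-02,
        4.78296101e-05,  4.31355303e-06]), 'position': array([ 261.19279509, -539.61487444,  230.52614242]), 'ee_rot': array([[ 9.00102212e-01,  4.35678319e-01, -6.40281777e-04],
       [ 4.35678789e-01, -9.00101232e-01,  1.32830505e-03],
       [ 2.39529415e-06, -1.47456750e-03, -9.99998913e-01]]), 'wrist_force': array([-0.21557812,  0.93460671, -0.10511419]), 'moment': array([-0.05688994, -0.00587866, -0.00585632]), 'finger_force': 0.0, 'grip_width': 1.0008350542077065}
```

View pics/top0.png

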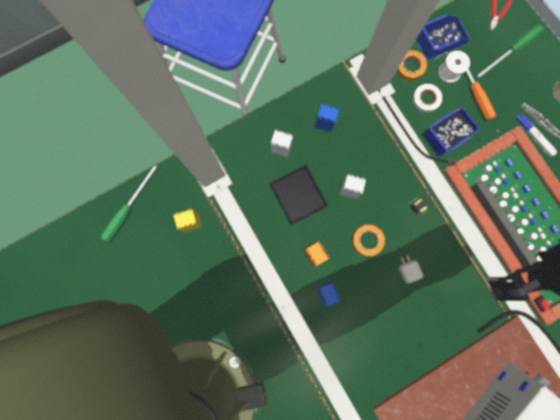

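View pics/side0.png

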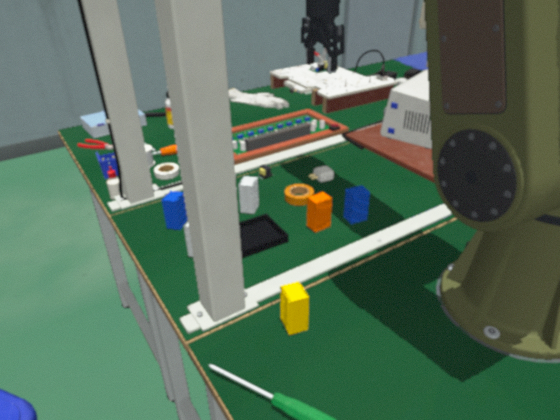

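The top view shows these look-alikes:
- silver blocks at (282,143) and (353,186), the sink candidates
- blue blocks at (327,117) and (329,294), orange at (317,254) and yellow at (187,220), not meant
- a grey plug at (410,270) and a white roll at (455,65)

The tray is at (298,194). In the side view the sinks are at (249,195) and (190,238), the second partly behind a post. I choose the two silver ones and check them in a crop.

```bash
cat >> h.py <<'E'
def rect(P,m):
    q=P[m][:,:2].astype(np.float32); r=cv2.minAreaRect(q); return r
def comp(m,u,v):
    n,l=cv2.connectedComponents(m.astype(np.uint8)); return l==l[v,u]
E
python3 - <<'E'
from h import *
z=np.load('top0.npz');p,P=z['p'],z['P']
Z=P[...,2]
for nm,(u,v) in dict(A=(280,137),B=(353,182),blue1=(327,113),orange=(316,250),blue2=(329,290)).items():
    m=comp((Z>58)&(Z<85),u,v); print(nm,P[v,u].round(),m.sum(),rect(P,m),np.nanmean(P[m],0).round(1))
m=comp((p.max(-1)<45)&(Z>-5)&(Z<30)&(abs(p[...,1].astype(int)-p[...,0])<12),298,194)
print('tray',P[194,298].round(1),m.sum(),rect(P,m))
for (u,v) in [(215,182),(225,190),(280,300),(340,400),(370,70),(363,60),(376,95),(420,150),(300,20),(200,150),(150,80),(390,30),(480,250),(420,207),(410,270)]: print((u,v),P[v,u].round())
c=cv2.resize(p[90:240,230:400],None,fx=4,fy=4,interpolation=cv2.INTER_CUBIC)[...,::-1]
cv2.imwrite('pics/crop0.png',c)
E
```

```text
A [ 536. -168.   70.] 263 ((533.8377075195312, -170.22044372558594), (38.11290740966797, 32.93708801269531), 70.2935562133789) [ 532.6 -170.    68.3]
B [ 440. -318.   69.] 277 ((438.21478271484375, -320.6311950683594), (37.97185516357422, 32.478240966796875), 74.09567260742188) [ 437.7 -320.    68.4]
blue1 [ 589. -268.   69.] 257 ((591.461181640625, -269.35150146484375), (38.22309494018555, 32.21626281738281), 71.3089599609375) [ 589.9 -269.    68.3]
orange [ 300. -239.   71.] 271 ((294.40667724609375, -240.6311798095703), (38.05909729003906, 31.358850479125977), 30.61216926574707) [ 294.3 -240.4   69. ]
blue2 [ 221. -264.   70.] 302 ((213.26512145996094, -264.0245666503906), (38.142330169677734, 31.801773071289062), 21.275606155395508) [ 213.4 -263.6   68.6]
tray [ 427.7 -208.2    1.4] 235194 ((848.180419921875, 180.92010498046875), (1753.175537109375, 1826.873779296875), 71.99757385253906)
(215, 182) [454. -24.   8.]
(225, 190) [436. -46.   8.]
(280, 300) [ 197. -167.    3.]
(340, 400) [  -5. -290.    5.]
(370, 70) [ 676. -358.   88.]
(363, 60) [ 701. -345.   84.]
(376, 95) [ 656. -389.   10.]
(420, 150) [ 524. -481.   14.]
(300, 20) [1348. -267. -755.]
(200, 150) [460. -32. 233.]
(150, 80) [457. -29. 492.]
(390, 30) [ 676. -359.  234.]
(480, 250) [ 302. -602.    5.]
(420, 207) [ 394. -469.   28.]
(410, 270) [ 260. -441.   28.]
```

View pics/crop0.png

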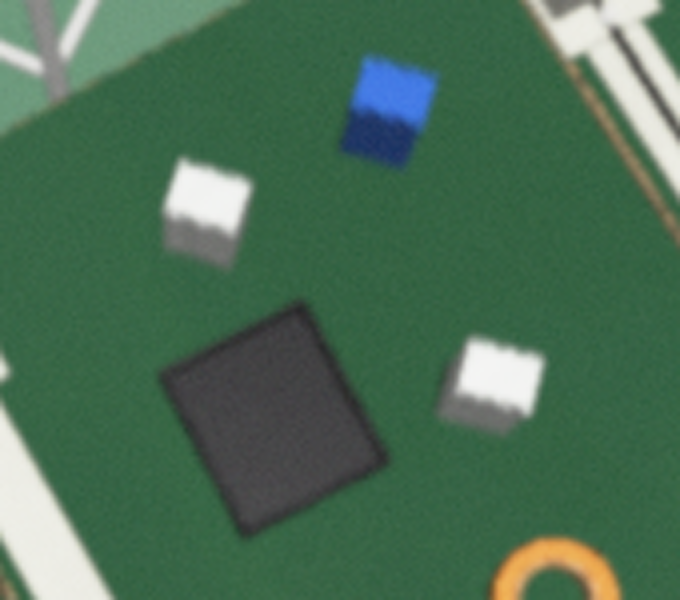

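Crop: two silver finned blocks, at crop (208,205) and (495,375), with long sides consistent with own x about -20° and -16°. The blue block at (390,105) is not meant, and the tray's long axis points lower-right. I tip B at (438,-320) first because it is clear of the posts.

```bash
python3 -m handwheel '0.67 1 0 0 0 -0.232 0;0.67 1 0 0 0 -0.232 0;0.67 1 0 0 0 -0.232 0;0.67 1 0 0 0 -0.232 0;0.67 1 0 0 0 -0.232 0;0.67 1 0 0 0 -0.232 0;0.67 1 0 0 0 -0.232 0;0.67 1 0 0 0 -0.232 0;0.67 1 0 0 0 -0.232 0;0.67 1 0 0 0 -0.232 0'
python3 - <<'E'
from h import *
print(arm.state()['joint_positions'].round(1))
z=np.load('top0.npz');p,P=z['p'].astype(int),z['P']
m=(p[...,1]-p[...,0]<18)&(p.max(-1)<90)
s=np.zeros(m.shape,bool);s[150:235,255:340]=1
m=comp(m&s&(P[...,2]<35),298,194)
print('tray',m.sum(),rect(P,m),np.nanmean(P[m],0),np.nanmedian(P[m][:,2]))
# bench edge along A push
a=np.array([533,-170.]);d=np.array([np.cos(np.radians(-20)),np.sin(np.radians(-20))])
mm=(abs((P[...,:2]-a)@np.array([-d[1],d[0]]))<6)&(P[...,2]>-15)&(P[...,2]<15)
print('bench reach along push',np.nanmax(((P[...,:2]-a)@d)[mm]))
E
```

```text
time: 0.93
position: [394.9, -340.7, 231.1]
ee_rot: [[0.962, -0.274, -0.0], [-0.274, -0.962, -0.0], [-0.0, 0.0, -1.0]]
wrist_force: [0.4, 0.9, 0.2]
grip_width: -0.001
finger_force: 0.0
[-40.8   9.5 -13.5  66.9  -0.  155.2]
tray 1904 ((425.5174560546875, -207.21575927734375), (101.60586547851562, 90.78507995605469), 27.32473373413086) [ 426.54940127 -208.12356062    5.37413995] 3.727058786321379
bench reach along push 181.34781218057938
```

```bash
python3 -m handwheel '0 0.163 0 0 0 0 0;0 0.163 -0.88 0 0 0 0;0 0.163 -0.88 0 0 0 0;0 0.163 -0.88 0 0 0 0;0 0.163 -0.88 0 0 0 0;0 0.163 -0.88 0 0 0 0;0 0.163 -0.88 0 0 0 0;0 0.163 -0.88 0 0 0 0'
python3 -m handwheel '0.06 -0.017 0 0 0 0 0;0.09 -0.026 0 0 0 0 0;0.115 -0.033 0 0 0 0 0;0.14 -0.04 0 0 0 0 0;0.16 -0.046 0 0 0 0 0;0.18 -0.052 0 0 0 0 0;0.195 -0.056 0 0 0 0 0;0.21 -0.06 0 0 0 0 0;0.225 -0.064 0 0 0 0 0;0.24 -0.069 0 0 0 0 0;0.255 -0.073 0 0 0 0 0;0.27 -0.077 0 0 0 0 0;0.27 -0.077 0 0 0 0 0;0.27 -0.077 0 0 0 0 0'
```

```text
time: 1.6
position: [395.4, -308.5, 56.2]
ee_rot: [[0.961, -0.276, -0.0], [-0.276, -0.961, 0.0], [-0.0, -0.0, -1.0]]
wrist_force: [0.5, 0.0, 0.6]
grip_width: -0.0
finger_force: 0.0
time: 2.77
position: [449.5, -322.9, 55.2]
ee_rot: [[0.962, -0.274, -0.0], [-0.274, -0.962, 0.0], [-0.0, -0.0, -1.0]]
wrist_force: [0.2, 0.5, -0.3]
grip_width: -0.0
finger_force: 0.0
```

```bash
python3 -m handwheel '-0.05 0.01 0.3 0 0 0 0;-0.05 0.01 0.5 0 0 0 0;-0.1 0.7 0.9 0 0 0 0;-0.1 0.9 0.9 0 0 0 0;-0.1 0.9 0.9 0 0 0 0;-0.1 0.9 0.9 0 0 0 0;-0.1 0.9 0.9 0 0 0 0;-0.1 0.9 0.9 0 0 0 0;-0.1 0.9 0.9 0 0 0 0'
python3 - <<'E'
from h import *
p,d,P=snap('top'); q,e,Q=snap('side')
np.savez('b1.npz',p=p,P=P,q=q,Q=Q)
a=cv2.resize(p[130:230,300:400],(560,560),interpolation=cv2.INTER_CUBIC)
s=cv2.resize(q[150:250,200:243],(240,560)) if 0 else cv2.resize(q,(240,180))
cv2.imwrite('pics/b1.png',a[...,::-1])
m=comp((P[...,2]>22)&(P[...,2]<60),350,172)
for v,u in [(172,350),(165,352)]: print(P[v,u])
print(m.sum(),rect(P,m))
E
```

```text
time: 3.52
position: [430.0, -141.8, 236.5]
ee_rot: [[0.962, -0.271, 0.003], [-0.271, -0.962, -0.001], [0.003, 0.0, -1.0]]
wrist_force: [0.3, 0.2, -0.9]
grip_width: 0.001
finger_force: 0.0
[ 471.49449096 -320.70282346   26.70630848]
[ 486.49861764 -325.03089933   29.28914739]
562 ((488.4159240722656, -334.86981201171875), (38.22182083129883, 70.3287353515625), 73.76171875)
```

View pics/b1.png

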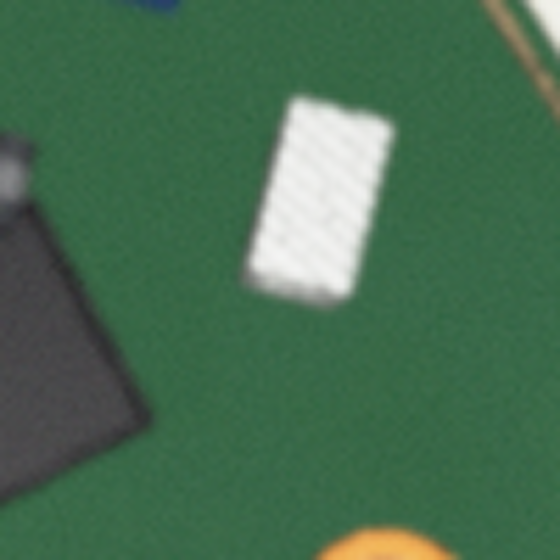

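The top view shows B lying, crop (320,200), with its foot a thin strip at (300,290) that is too oblique to read. I'll grip it and turn the foot toward the side camera.

```bash
python3 -m handwheel '0.29 -0.965 -0.3 0 0 0.5 0.8;0.29 -0.965 -0.3 0 0 0.5 0.8;0.29 -0.965 -0.3 0 0 0.5 0.8;0.29 -0.965 -0.3 0 0 0.5 0.8;0.29 -0.965 -0.3 0 0 0.5 0.8;0.29 -0.965 -0.3 0 0 0.5 0.8;0.29 -0.965 -0.3 0 0 0.5 0.8;0.29 -0.965 -0.3 0 0 0.5 0.8;0.29 -0.965 -0.3 0 0 0.5 0.8;0.29 -0.965 -0.3 0 0 0.5 0.8;0.29 -0.965 -0.3 0 0 0.5 0.8;0.29 -0.965 -0.3 0 0 0.5 0.8;0.29 -0.965 -0.3 0 0 0.5 0.8;0.29 -0.965 -0.3 0 0 0.5 0.8'
python3 -m handwheel '0 0 0 0 0 0.5 0.8;0 0 0 0 0 0.5 0.8;0 0 0 0 0 0.5 0.8;0 0 0 0 0 0.5 0.8;0 0 0 0 0 0.5 0.8;0 0 0 0 0 0.5 0.8;0 0 0 0 0 0.5 0.8;0 0 0 0 0 0.5 0.8;0 0 0 0 0 0.5 0.8;0 0 0 0 0 0.5 0.8;0 0 0 0 0 0.5 0.8;0 0 0 0 0 0.5 0.8;0 0 0 0 0 0.5 0.8;0 0 0 0 0 0.5 0.8;0 0 0 0 0 0.5 0.8'
python3 -c "
from h import *;print(arm.state()['joint_positions'].round(1))"
```

```text
time: 4.78
position: [486.1, -337.0, 173.7]
ee_rot: [[0.275, 0.961, -0.002], [0.961, -0.275, 0.001], [0.0, -0.002, -1.0]]
wrist_force: [0.0, -0.2, -0.3]
grip_width: 0.801
finger_force: 0.0
time: 6.03
position: [486.7, -336.5, 174.4]
ee_rot: [[-0.96, 0.279, -0.001], [0.279, 0.96, 0.001], [0.001, 0.0, -1.0]]
wrist_force: [-0.1, 0.2, 0.1]
grip_width: 0.801
finger_force: 0.0
[-34.7  18.7  -9.2  62.2  -0.  -18.4]
```

```bash
python3 -m handwheel '0.01 0.007 -0.4 0 0 0 0.8;0.01 0.007 -0.7 0 0 0 0.8;0.01 0.007 -0.84 0 0 0 0.8;0.01 0.007 -0.84 0 0 0 0.8;0.01 0.007 -0.84 0 0 0 0.8;0.01 0.007 -0.84 0 0 0 0.8;0.01 0.007 -0.84 0 0 0 0.2;0.01 0.007 -0.84 0 0 0 0.2;0.01 0.007 -0.84 0 0 0 0.2;0.01 0.007 -0.84 0 0 0 0.2;0.01 0.007 -0.84 0 0 0 0.2;0.01 0.007 -0.84 0 0 0 0.2;0.01 0.007 -0.84 0 0 0 0.2' 50
```

```text
time: 7.12
position: [491.8, -336.2, 10.6]
ee_rot: [[-0.961, 0.275, 0.005], [0.275, 0.961, -0.004], [-0.006, -0.002, -1.0]]
wrist_force: [-0.5, 0.1, 7.0]
grip_width: 0.434
finger_force: 51.7
```

```bash
python3 -m handwheel '0 0 0.1 0 0 0 0.2;0 0 0.25 0 0 0 0.2;-0.1 0 0.4 0 0 -0.05 0.2;-0.36 0 0.4 0 0 -0.356 0.2;-0.36 0 0.4 0 0 -0.356 0.2;-0.36 0 0.4 0 0 -0.356 0.2;-0.36 0 0.4 0 0 -0.356 0.2;-0.36 0 0.4 0 0 -0.356 0.2;-0.36 0 0.4 0 0 -0.356 0.2;-0.36 0 0.4 0 0 -0.356 0.2;-0.36 0 0.4 0 0 -0.356 0.2;-0.36 0 0.4 0 0 -0.356 0.2;-0.36 0 0.4 0 0 -0.356 0.2;-0.36 0 0.4 0 0 -0.356 0.2'
python3 - <<'E'
from h import *
p,d,P=snap('top'); q,e,Q=snap('side')
np.savez('b2.npz',p=p,P=P,q=q,Q=Q)
c=cv2.resize(q[110:250,200:340],(590,590),interpolation=cv2.INTER_CUBIC)
cv2.imwrite('pics/b2.png',c[...,::-1])
E
```

```text
time: 8.28
position: [417.7, -334.7, 88.1]
ee_rot: [[-0.176, 0.984, 0.001], [0.984, 0.176, -0.001], [-0.001, 0.001, -1.0]]
wrist_force: [-0.4, -0.3, -1.2]
grip_width: 0.433
finger_force: 50.6
```

View pics/b2.png

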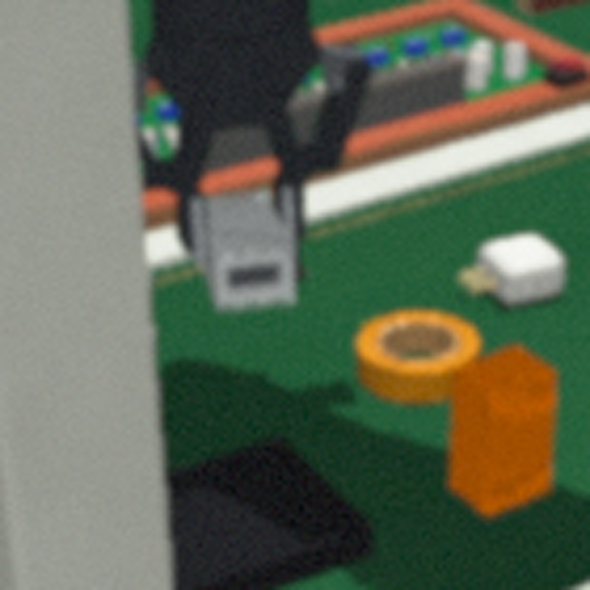

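The side crop shows a dark rectangular slot in the foot at (255,275), so the held block B is the slotted one. Next I move it over the tray.

```bash
python3 -m handwheel '0.023 0.3 0.05 0 0 -0.2 0.2;0.023 0.629 0.05 0 0 -0.4045 0.2;0.023 0.629 0.05 0 0 -0.4045 0.2;0.023 0.629 0.05 0 0 -0.4045 0.2;0.023 0.629 0.05 0 0 -0.4045 0.2;0.023 0.629 0.05 0 0 -0.4045 0.2;0.023 0.629 0.05 0 0 -0.4045 0.2;0.023 0.629 0.05 0 0 -0.4045 0.2;0.023 0.629 0.05 0 0 -0.4045 0.2;0.023 0.629 0.05 0 0 -0.4045 0.2;0.023 0.629 0.05 0 0 -0.4045 0.2;0.023 0.629 0.05 0 0 -0.4045 0.2;0.023 0.629 0.05 0 0 -0.4045 0.2;0.023 0.629 0.05 0 0 -0.4045 0.2'
python3 -m handwheel '0 0 -0.1 0 0 0 0.2;0 0 -0.2 0 0 0 0.2;0 0 -0.26 0 0 0 0.2;0 0 -0.3 0 0 0 0.2;0 0 -0.3 0 0 0 0.2;0 0 -0.3 0 0 0 0.2;0 0 -0.3 0 0 0 0.2'
```

```text
time: 9.55
position: [422.0, -208.6, 97.3]
ee_rot: [[0.889, 0.458, -0.0], [0.458, -0.889, 0.0], [-0.0, -0.0, -1.0]]
wrist_force: [-0.1, 0.4, -2.1]
grip_width: 0.427
finger_force: 50.7
time: 10.13
position: [422.6, -209.0, 38.0]
ee_rot: [[0.889, 0.457, 0.001], [0.457, -0.889, -0.0], [0.001, 0.001, -1.0]]
wrist_force: [-0.2, -0.6, -0.9]
grip_width: 0.434
finger_force: 50.6
```

```bash
python3 -m handwheel '0 0 -0.04 0 0 0 0.2;0 0 -0.075 0 0 0 0.2;0 0 -0.095 0 0 0 0.2;0 0 -0.105 0 0 0 0.2;0 0 -0.11 0 0 0 0.2;0 0 -0.115 0 0 0 0.2;0 0 -0.115 0 0 0 0.2;0 0 -0.115 0 0 0 0.2'
```

```text
time: 10.8
position: [421.7, -208.5, 14.6]
ee_rot: [[0.89, 0.457, -0.0], [0.457, -0.89, 0.0], [-0.0, -0.0, -1.0]]
wrist_force: [-2.7, 2.1, 6.1]
grip_width: 0.433
finger_force: 51.4
```

Contact is 6 N at the expected height. I'll open a little and withdraw.

```bash
python3 -m handwheel '0 0 0 0 0 0 0.46;0 0 0 0 0 0 0.49;0 0 0 0 0 0 0.5;0 0 0 0 0 0 0.5;0 0 0 0 0 0 0.5;0 0 0.05 0 0 0 0.5;0 0 0.15 0 0 0 0.5;0 0 0.35 0 0 0 0.5;0 0 0.6 0 0 0 0.5;0 -0.3 0.9 0 0 0 0.5;0 -1 0.9 0 0 0 0.5;0 -1 0.9 0 0 0 0.5;0 -1 0.9 0 0 0 0.5;0 -1 0.9 0 0 0 0.5;0 -1 0.9 0 0 0 0.5;0 -1 0.9 0 0 0 0.5'
python3 - <<'E'
from h import *
p,d,P=snap('top')
c=cv2.resize(p[90:240,230:400],None,fx=4,fy=4,interpolation=cv2.INTER_CUBIC)[...,::-1]
cv2.imwrite('pics/end.png',c)
m=comp((P[...,2]>26)&(P[...,2]<60),298,192)
print(P[192,298],m.sum(),rect(P,m),np.nanpercentile(P[m][:,2],[10,50,90]))
E
```

```text
time: 12.13
position: [422.1, -412.0, 195.5]
ee_rot: [[0.891, 0.454, 0.002], [0.454, -0.891, -0.002], [0.0, 0.003, -1.0]]
wrist_force: [-0.3, 0.7, -0.5]
grip_width: 0.501
finger_force: 0.0
[ 425.97812244 -206.41372536   34.05030922] 591 ((424.0726013183594, -204.6397705078125), (70.26166534423828, 38.298240661621094), 27.181865692138672) [30.08269974 33.03781202 36.43568642]
```

View pics/end.png

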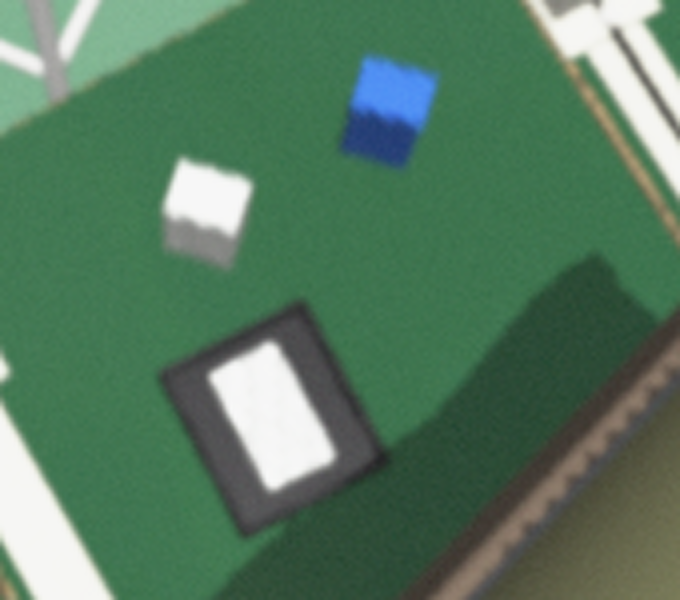

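The crop shows the slotted sink lying flat and aligned in the tray at (272,415). The plain one still stands on the bench at (208,205).

```bash
python3 -c "
from rig import arm;print(arm.finish_job())"
```

```text
the job is handed in; nothing more can be done
None
```

The slotted heat sink lies flat on its side on the tray floor, the plain one still stands untouched on the bench, and the job was handed in at about 12 s of robot time.

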